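Restock a rack lane and push the row up to its stop

TASK

One tall square carton is already standing in a lane of the two-lane stock rack, and its twin stands loose on the bench among other stock. Stand the loose twin in that same lane, on the robot's side of the carton already there, and push the row back along the lane until you feel it press against the sprung rear stop. Stop there without crushing the cartons, and leave both standing upright, one against the other and against the stop.

Things in the scene. Friction and masses are not known exactly. Their poses are not given: they have to be found in the camera images.
- loose_carton: Sealed cardboard carton 56 x 56 mm in plan and 80 mm tall, plain brown with a white tape strip over the top, 0.2 to 0.4 kg, standing loose on the bench left of the rack (+y side). A shorter carton (56 x 56 x 40 mm) and a slimmer one (38 x 38 x 100 mm) stand near it. Origin at the centre of its underside, z up, x and y square to its sides.
- lane_carton: The identical carton (56 x 56 x 80 mm, 0.2 to 0.4 kg) that already stands in one lane of the rack, 30 to 115 mm short of the rear stop and free to slide (friction alone resists with under 6 N). The other lane holds only a flat carton (85 x 56 x 34 mm). Origin at the centre of its underside, z up.
- rack: Fixed dark steel rack on the bench: floor plate 280 mm (x) by 174 mm (y), 4 mm thick, with two straight lanes along its x axis. The lanes are 66 mm clear between side walls whose tops are 26 mm above the bench; lane centres at y = +50 and -50 mm, a 34 mm wide closed rib between them. Open at the front (-x) end, which faces the robot. Origin at the centre of its underside, x rearward along the lanes.
- stop: Rear stop: fixed steel bracket across both lanes with a sprung steel plate (60 wide, 40 mm high) in front in each lane. A plate yields 1 mm per newton for at most 12 mm and springs back; its front face at rest is 80 to 120 mm behind the rack's centre. Origin on the plates' front face (robot side) at rest, mid-width, at lane floor height (4 mm above the bench); x rearward along the lanes.
Not all that is in view belongs to the job. Leave any orange, pink or turquoise look-alike of the loose_carton alone.

How it is judged:
On the way:
1. the loose carton stands in the lane on the robot side of its twin and the row is pressed against the rear stop (more than 1.5 N) (horizontal distance between loose_carton and lane_carton below 0.068 m and x of loose_carton in the frame of stop below -0.06 m and z of loose_carton in the frame of stop below 0.015 m and angle between loose_carton's own z axis and vertical below 0.17 rad and contact force between lane_carton and stop above 1.5 N), for 0.1 s.
At the end, for the whole second after the job is handed in: Both tall cartons stand upright (within 10 degrees) on the floor of the same lane and at rest: the one that was already there no more than 12 mm from the rear stop, the newly placed one on the robot's side of it with no more than 12 mm between them (horizontal distance between loose_carton and lane_carton below 0.068 m and x of loose_carton in the frame of stop below -0.06 m and z of each of loose_carton, lane_carton in the frame of stop below 0.015 m and angle between each of loose_carton, lane_carton's own z axis and vertical below 0.17 rad and x of lane_carton in the frame of stop between -0.04 and 0 m and linear speed of each of loose_carton, lane_carton below 0.01 m/s); the robot touches nothing.
It fails at once if a carton is crushed: more than 60 N between the row and the rear stop (contact force between lane_carton and stop above 60 N).
It also fails if it takes over 38 s, if anything falls off the work surface, if the arm or the gripper's body presses on something with over 40 N, if the wrist force passes 120 N, or if a joint passes its speed limit or range.

ROBOT

A 6-joint arm with a two-finger parallel gripper is mounted at the origin on the work surface. World frame = base frame: x ahead of the robot, y to its left, z up, the work surface at z = 0. Lengths are in m, angles in rad, forces in N, time in s.
With the tool pointing down it reaches from about 0.3 to 0.775 m from the base axis. Payload 14.6 kg.
Tool frame: the origin (TCP) lies midway between the tips of the shut fingers; the grasp point (between the pads) lies 19 mm behind it (grasp_offset is the distance from the TCP to the grasp point, in m); z points along the fingers, y is the line along which they close (so a half turn about z gives the same grasp; the last joint's range is limited). The gripper opens to 94 mm and grips with 3 to 60 N. Pads are 16 mm wide; open, the fingers measure 119 mm over their backs; the gripper's body (75 mm by 177 mm) begins 78 mm behind the grasp point.
Start: joints at [1.126, 0.3, 1.521, -0, 1.321, -0.067], TCP at [0.203, 0.511, 0.205] pointing down, gripper open.
Joint ranges: [-3.03, 3.03], [-0.79, 2.21], [0.23, 2.52], [-1.04, 4.18], [0, 3.07], [-2.55, 2.55]. Speed limits (rad/s): [2.22, 2.22, 2.57, 3.14, 3.14, 3.14].

INTERFACE

Orientations are given as [roll, pitch, yaw] about the fixed x, y, z axes, in that order (R = Rz(yaw) Ry(pitch) Rx(roll)).
In Python, from station import * gives the robot as it stands. The module is installed in compiled form; this text tells all that it offers.
- The arm moves only by the tool send_rows, never from a script. Its argument "rows" is a list of rows, each an object of numbers: "dx", "dy", "dz": the shift along the tool's x, y, z in mm; "roll": the turn about the tool's z in degrees; "jaw": the closure, from -1 (fully open) to 1 (shut). In form: [{"dx": .., "dy": .., "dz": .., "roll": .., "jaw": ..}, ...]. A call has 1 to 12 rows; each row shifts and turns the commanded pose from where the row before left it, along the tool's axes as they then stand; what a row does not reach is not made up. A row lasts 1/12 s, in which the tool goes at most 41.7 mm and 7.16 degrees, less where a joint would pass 70% of its speed; a pose out of reach is approached as far as the arm can. A call is refused whole if a number of a shift passes 41.7 or a number of a turn 7.16, either way. A call with a gripper value outside its range is refused whole. The fingers move at their own pace and stop on an object; "force" is the grip in N (left out, the last holds). Time passes only in rows, so rows that do not move let the fingers close. It gives the time, the measured TCP pose, the force, the opening and the grip force at its end, in the units of the state.
- get_obs(): the state, without advancing time (a new reading comes with each control period).
- camera(name): name is "scene" or "side" or "wrist"; returns a dict with "frame" (400x640x3 uint8, red, green, blue), "z_map" (400x640 float32, m along the optical axis (not along the pixel's ray), 0 where there is no reading), "camera_matrix" (3x3 intrinsics, pixels), "rvec" (rotation vector, rad) and "tvec" (3), from world to camera coordinates, as OpenCV has them. Camera axes: x right, y down, z forward; pixel columns grow to the right and rows downward; lengths in m; the calibration is good to about 2 mm. A picture is of the moment at which its call begins.
- hand_in(): hands the job in; it is judged then, once.
The state is a dict: "time_s": time; "qpos": joint angles; "joint_vel": joint speeds; "tau": joint torques, N m; "ee_pos": TCP position; "eef_rot": TCP orientation; "force": force on the tool from outside, world axes, zero at the start; "moment": the same for the moment, N m; "grip_width": finger opening in m; "grip_force": force on a finger pad.
Only numpy, scipy, OpenCV 4.12 (cv2) and the standard library are available. Lean on these libraries where they do the work, as an engineer would, in place of code of your own. Each camera call takes 0.05 s, during which the arm holds its last target. There are 200 camera calls.

## Working session

There is one attempt and no reset: what is moved stays moved. The work goes in short steps, Python scripts to look and compute and a tool call to move; the robot and the scene stay as the last step left them, time stands still between calls to the robot, and variables do not carry over. Pictures are saved under pics/ and viewed, at most 10 in all, crops included, and the job is handed in when it is done.

Besides the shell and the picture viewer there is one more tool, called after ">>>" in YAML: its name, and indented under it one key for each argument. send_rows: Moves the arm, as the interface text tells. Its arguments: {"type":"object","properties":{"rows":{"type":"array"},"force":{"type":"number"}},"required":["rows"]}

```bash
mkdir -p pics; cat > h.py <<'E'
from station import *
import numpy as np, cv2
def cap(n,save=None):
    c=camera(n)
    if save: cv2.imwrite('pics/'+save+'.png',c['frame'][:,:,::-1]); np.savez('pics/'+save+'.npz',**c)
    return c
def world(c):
    R=cv2.Rodrigues(np.array(c['rvec'],float))[0];t=np.array(c['tvec'],float).ravel();K=np.array(c['camera_matrix'])
    z=c['z_map'];v,u=np.mgrid[:z.shape[0],:z.shape[1]]
    p=np.stack([(u-K[0,2])/K[0,0]*z,(v-K[1,2])/K[1,1]*z,z],-1)
    w=(p-t)@R; w[z<=0]=np.nan
    return w
E
python3 - <<'E'
from h import *
o=get_obs();print({k:np.round(v,3).tolist() for k,v in o.items()})
a=[cap(n,n+'0') for n in('scene','side')]
cv2.imwrite('pics/both0.png',cv2.resize(np.vstack([x['frame'] for x in a])[:,:,::-1],(480,600)))
E
```

```text
{'time_s': 0.0, 'qpos': [1.126, 0.3, 1.522, -0.0, 1.321, -0.067], 'joint_vel': [-0.001, -0.0, 0.001, 0.001, 0.0, -0.0], 'tau': [0.001, -53.181, -35.274, 0.071, 0.024, -0.0], 'ee_pos': [0.203, 0.511, 0.205], 'eef_rot': [-3.14, -0.0, 2.764], 'force': [0.511, 0.594, 0.131], 'moment': [0.027, -0.014, -0.014], 'grip_force': 0.0, 'grip_width': 0.094}
```

View pics/scene0.png

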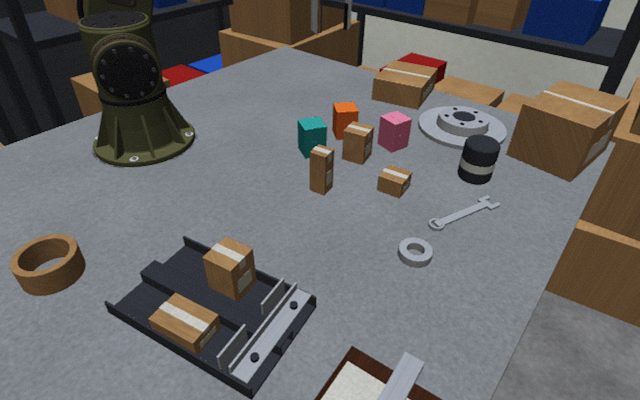

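View pics/side0.png

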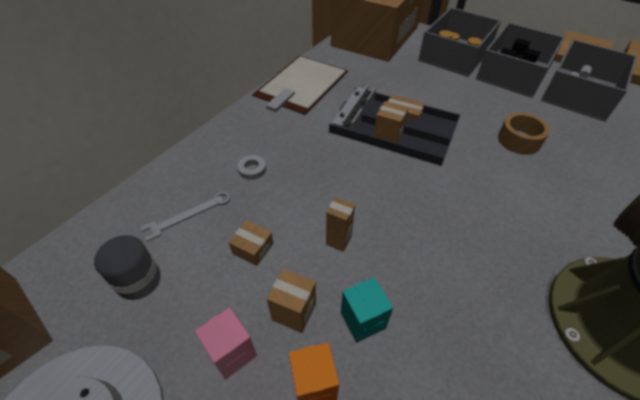

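The scene view shows the loose tall carton at (358,142), with the slim one at (322,170), the short one at (395,180) and coloured look-alikes around it. The lane carton is at (230,267), in the +y lane, and its stop plate is at (273,297). In the side view the loose carton is at (293,300) and the lane carton at (391,120).

```bash
python3 - <<'E'
from h import *
for n in('scene','side'):
    c=dict(np.load(f'pics/{n}0.npz')); w=world(c); z=w[...,2]
    print(n, 'bench z', np.nanmedian(z[(abs(z)<.02)]))
    ok=(w[...,0]>.15)&(w[...,0]<.9)&(abs(w[...,1])<.75)
    for lo,hi in((.072,.092),(.092,.108),(.034,.046)):
        m=(ok&(z>lo)&(z<hi)).astype(np.uint8)
        k,l,s,ce=cv2.connectedComponentsWithStats(m)
        for i in range(1,k):
            if s[i,4]<60: continue
            p=w[l==i]; r=cv2.minAreaRect((p[:,:2]*1000).astype(np.float32))
            print(lo,ce[i].round(),s[i,4],'z',np.median(p[:,2]).round(3),'rect',np.round(r[0]),np.round(r[1]),round(r[2],1),c['frame'][l==i].mean(0).round())
    # rack: dark
    f=c['frame'].astype(int); m=(ok&(z>-.003)&(z<.032)&(f.max(2)<70)).astype(np.uint8)
    m=cv2.morphologyEx(m,cv2.MORPH_CLOSE,np.ones((5,5)))
    k,l,s,ce=cv2.connectedComponentsWithStats(m); 
    for i in range(1,k):
        if s[i,4]>800:
            p=w[(l==i)&(z>-.003)&(z<.032)]; r=cv2.minAreaRect((p[:,:2]*1000).astype(np.float32)); print('rack',ce[i],s[i,4],np.round(r[0]),np.round(r[1]),r[2])
E
```

```text
scene bench z 0.00014000275710819717
0.072 [345. 108.] 272 z 0.08 rect [370. 361.] [56. 59.] 48.5 [189. 101.  45.]
0.072 [395. 118.] 317 z 0.08 rect [500. 395.] [60. 59.] 72.4 [188. 113. 140.]
0.072 [311. 124.] 330 z 0.08 rect [360. 237.] [57. 63.] 59.2 [ 47. 141. 138.]
0.072 [358. 129.] 359 z 0.08 rect [462. 291.] [57. 63.] 12.8 [151. 127.  99.]
0.072 [549. 139.] 604 z 0.082 rect [821. 529.] [ 12. 159.] 82.1 [81. 61. 40.]
0.072 [481. 150.] 407 z 0.086 rect [719. 389.] [61. 73.] 81.3 [38. 40. 44.]
0.072 [321. 160.] 201 z 0.082 rect [489. 121.] [53. 29.] 52.7 [78. 62. 44.]
0.072 [227. 255.] 1173 z 0.084 rect [ 542. -185.] [58. 58.] 9.1 [151. 129. 101.]
0.092 [552. 132.] 496 z 0.1 rect [821. 531.] [ 10. 159.] 81.7 [82. 62. 41.]
0.092 [482. 141.] 223 z 0.093 rect [720. 397.] [63. 67.] 0.6 [52. 55. 63.]
0.092 [321. 151.] 247 z 0.1 rect [479. 128.] [41. 39.] 7.7 [142. 125. 103.]
0.034 [400.  91.] 229 z 0.04 rect [401. 642.] [195.  97.] 50.9 [86. 66. 44.]
0.034 [463. 117.] 897 z 0.038 rect [600. 596.] [131. 131.] 43.1 [129. 134. 144.]
0.034 [339. 124.] 63 z 0.04 rect [359. 339.] [27. 61.] 
[... 3801 characters left out ...]
 20. 328.] 417 z 0.04 rect [813. 536.] [ 53. 168.] 61.8 [53. 42. 31.]
0.034 [294. 314.] 154 z 0.041 rect [448. 304.] [75. 38.] 53.9 [56. 44. 31.]
0.034 [364. 323.] 160 z 0.04 rect [356. 258.] [76. 37.] 16.7 [ 9. 42. 41.]
0.034 [237. 359.] 131 z 0.04 rect [475. 405.] [55.  2.] 73.4 [73. 48. 54.]
0.034 [ 76. 390.] 1363 z 0.038 rect [628. 557.] [107.  29.] 34.6 [104. 106. 111.]
0.034 [325. 396.] 62 z 0.041 rect [346. 376.] [38.  1.] 49.0 [73. 36. 15.]
rack [477.88361749  73.51964418] 1349 [ 484. -616.] [364. 122.] 0.007890130393207073
rack [401.64434763 129.95757854] 4361 [ 552. -233.] [278. 178.] 9.718948364257812
rack [ 25.17953488 339.22232558] 1075 [808. 541.] [ 68. 172.] 55.487831115722656
```

>>> send_rows:
  rows:
    - {"roll": -6.5, "jaw": -1}
    - {"roll": -6.5, "jaw": -1}
    - {"roll": -6.5, "jaw": -1}
    - {"roll": -6.5, "jaw": -1}
    - {"roll": -6.6, "jaw": -1}
  force: 25

```text
invalid input at $.rows[0]: expected keys dx, dy, dz, roll, jaw
```

>>> send_rows:
  rows:
    - {"dx": -21.3, "dy": -26.6, "jaw": -1}
    - {"dx": -21.3, "dy": -26.6, "jaw": -1}
    - {"dx": -21.3, "dy": -26.6, "jaw": -1}
    - {"dx": -21.3, "dy": -26.6, "jaw": -1}
    - {"dx": -21.3, "dy": -26.6, "jaw": -1}
    - {"dx": -21.3, "dy": -26.6, "jaw": -1}
    - {"dx": -21.3, "dy": -26.6, "jaw": -1}
    - {"dx": -21.3, "dy": -26.6, "jaw": -1}
    - {"dx": -21.3, "dy": -26.6, "jaw": -1}
    - {"dx": -21.3, "dy": -26.6, "jaw": -1}
    - {"jaw": -1}
    - {"jaw": -1}

```text
invalid input at $.rows[0]: expected keys dx, dy, dz, roll, jaw
```

```bash
cat >> h.py <<'E'
def delta(x,y,z,yaw):
    from scipy.spatial.transform import Rotation as Ro
    o=get_obs(); R=Ro.from_euler('xyz',o['eef_rot']).as_matrix()
    d=(np.array([x,y,z])-np.array(o['ee_pos'])*1000)
    dy=(yaw-np.degrees(o['eef_rot'][2])+90)%180-90
    Rf=Ro.from_euler('xyz',[np.pi,0,np.radians(np.degrees(o['eef_rot'][2])+dy)]).as_matrix()
    print('t',o['time_s'],'pos',np.round(np.array(o['ee_pos'])*1000,1),'rpy',np.degrees(o['eef_rot']).round(1),'roll needed',round(-dy,2),'tool d now',(R.T@d).round(1),'after roll',(Rf.T@d).round(1),'F',np.round(o['force'],2),'w',o['grip_width'],o['grip_force'])
E
python3 - <<'E'
from h import *
delta(463,291,30,191)
w=cap('wrist','w1')
E
```

```text
t 0.1 pos [202.8 511.  204.9] rpy [-179.9   -0.   158.4] roll needed -32.64 tool d now [-323.  -108.3  175. ] after roll [-213.5 -265.6  174.9] F [ 0.48  0.09 -0.65] w 0.0939939967393648 0.0
```

View pics/w1.png

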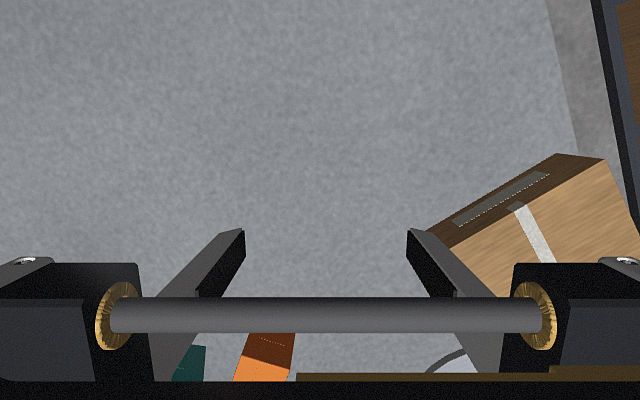

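The rows were refused because every key is required, so the arm has not moved. The wrist view from the start pose shows the fingers at columns 240 and 410 and bare bench between them, with the orange look-alike at (265,360). I'll resend with all the keys.

>>> send_rows:
  rows:
    - {"dx": 0, "dy": 0, "dz": 0, "roll": -6.5, "jaw": -1}
    - {"dx": 0, "dy": 0, "dz": 0, "roll": -6.5, "jaw": -1}
    - {"dx": 0, "dy": 0, "dz": 0, "roll": -6.5, "jaw": -1}
    - {"dx": 0, "dy": 0, "dz": 0, "roll": -6.5, "jaw": -1}
    - {"dx": 0, "dy": 0, "dz": 0, "roll": -6.6, "jaw": -1}
  force: 25

```text
time_s: 0.57
ee_pos: [0.2028, 0.5111, 0.2052]
eef_rot: [-3.141, -0.0, -2.945]
force: [-0.1, -0.3, -1.7]
grip_width: 0.0941
grip_force: 0.0
```

>>> send_rows:
  rows:
    - {"dx": -21.3, "dy": -26.6, "dz": 0, "roll": 0, "jaw": -1}
    - {"dx": -21.3, "dy": -26.6, "dz": 0, "roll": 0, "jaw": -1}
    - {"dx": -21.3, "dy": -26.6, "dz": 0, "roll": 0, "jaw": -1}
    - {"dx": -21.3, "dy": -26.6, "dz": 0, "roll": 0, "jaw": -1}
    - {"dx": -21.3, "dy": -26.6, "dz": 0, "roll": 0, "jaw": -1}
    - {"dx": -21.3, "dy": -26.6, "dz": 0, "roll": 0, "jaw": -1}
    - {"dx": -21.3, "dy": -26.6, "dz": 0, "roll": 0, "jaw": -1}
    - {"dx": -21.3, "dy": -26.6, "dz": 0, "roll": 0, "jaw": -1}
    - {"dx": -21.3, "dy": -26.6, "dz": 0, "roll": 0, "jaw": -1}
    - {"dx": -21.3, "dy": -26.6, "dz": 0, "roll": 0, "jaw": -1}
    - {"dx": 0, "dy": 0, "dz": 0, "roll": 0, "jaw": -1}
    - {"dx": 0, "dy": 0, "dz": 0, "roll": 0, "jaw": -1}

```text
time_s: 1.57
ee_pos: [0.4632, 0.2895, 0.205]
eef_rot: [-3.141, -0.001, -2.953]
force: [0.2, 0.9, -0.2]
grip_width: 0.0938
grip_force: 0.0
```

```bash
python3 - <<'E'
from h import *
delta(463,291,30,191)
c=cap('wrist','w2'); w=world(c); z=w[...,2]
m=((z>.074)&(z<.09)&(np.hypot(w[...,0]-.463,w[...,1]-.291)<.05)); p=w[m]
print(m.sum(), cv2.minAreaRect((p[:,:2]*1000).astype(np.float32)))
E
```

```text
t 1.5667 pos [463.2 289.5 205. ] rpy [-180.    -0.  -169.2] roll needed -0.2 tool d now [ -0.2   1.6 175. ] after roll [-1.00e-01  1.50e+00  1.75e+02] F [ 0.16  0.9  -0.21] w 0.09383630263028145 0.0
3388 ((462.2850341796875, 291.47137451171875), (57.1591796875, 55.87191390991211), 11.77903938293457)
```

View pics/w2.png

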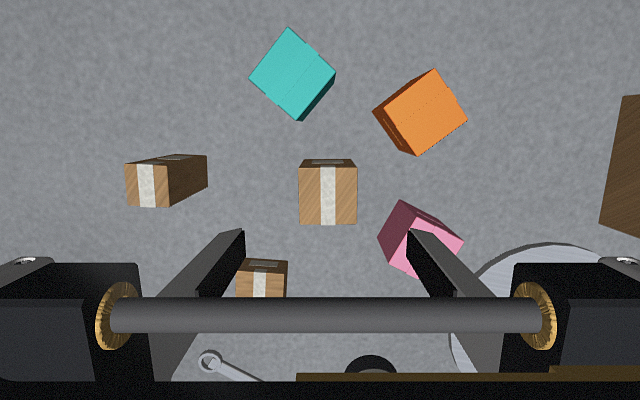

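The wrist view shows the tall carton at (328,190), square to the tool, with clear bench where both fingers will come down. I'll descend and grip.

>>> send_rows:
  rows:
    - {"dx": 0, "dy": 1.6, "dz": 34, "roll": 0, "jaw": -1}
    - {"dx": 0, "dy": 0, "dz": 34, "roll": 0, "jaw": -1}
    - {"dx": 0, "dy": 0, "dz": 34, "roll": 0, "jaw": -1}
    - {"dx": 0, "dy": 0, "dz": 34, "roll": 0, "jaw": -1}
    - {"dx": 0, "dy": 0, "dz": 33, "roll": 0, "jaw": -1}
    - {"dx": 0, "dy": 0, "dz": 0, "roll": 0, "jaw": -1}
    - {"dx": 0, "dy": 0, "dz": 0, "roll": 0, "jaw": 1}
    - {"dx": 0, "dy": 0, "dz": 0, "roll": 0, "jaw": 1}
    - {"dx": 0, "dy": 0, "dz": 0, "roll": 0, "jaw": 1}
    - {"dx": 0, "dy": 0, "dz": 0, "roll": 0, "jaw": 1}
    - {"dx": 0, "dy": 0, "dz": 0, "roll": 0, "jaw": 1}
    - {"dx": 0, "dy": 0, "dz": 0, "roll": 0, "jaw": 1}
  force: 25

```text
time_s: 2.62
ee_pos: [0.4626, 0.2922, 0.0373]
eef_rot: [3.141, 0.001, -2.95]
force: [0.4, -3.2, 2.6]
grip_width: 0.0574
grip_force: 1.5
```

>>> send_rows:
  rows:
    - {"dx": 0, "dy": 0, "dz": 0, "roll": 0, "jaw": 1}
    - {"dx": 0, "dy": 0, "dz": 0, "roll": 0, "jaw": 1}
    - {"dx": 0, "dy": 0, "dz": 0, "roll": 0, "jaw": 1}

```text
time_s: 2.87
ee_pos: [0.4626, 0.2921, 0.0373]
eef_rot: [3.141, 0.001, -2.95]
force: [-1.7, -3.6, 7.5]
grip_width: 0.0558
grip_force: 25.0
```

>>> send_rows:
  rows:
    - {"dx": 0, "dy": 0, "dz": -20, "roll": 0, "jaw": 1}
    - {"dx": 0, "dy": 0, "dz": -33, "roll": 1.3, "jaw": 1}
    - {"dx": 0, "dy": 0, "dz": -34, "roll": 0, "jaw": 1}
    - {"dx": 0, "dy": 0, "dz": -33, "roll": 0, "jaw": 1}
    - {"dx": 6.2, "dy": -34.6, "dz": 0, "roll": 0, "jaw": 1}
    - {"dx": 6.2, "dy": -34.6, "dz": 0, "roll": 0, "jaw": 1}
    - {"dx": 6.2, "dy": -34.6, "dz": 0, "roll": 0, "jaw": 1}
    - {"dx": 6.2, "dy": -34.6, "dz": 0, "roll": 0, "jaw": 1}
    - {"dx": 6.2, "dy": -34.6, "dz": 0, "roll": 0, "jaw": 1}
    - {"dx": 6.2, "dy": -34.6, "dz": 0, "roll": 0, "jaw": 1}
    - {"dx": 6.2, "dy": -34.6, "dz": 0, "roll": 0, "jaw": 1}
    - {"dx": 6.2, "dy": -34.6, "dz": 0, "roll": 0, "jaw": 1}

```text
time_s: 3.87
ee_pos: [0.4592, 0.0093, 0.1564]
eef_rot: [3.141, -0.0, -2.973]
force: [0.4, -0.1, -2.2]
grip_width: 0.0562
grip_force: 25.0
```

>>> send_rows:
  rows:
    - {"dx": 6.2, "dy": -34.6, "dz": 0, "roll": 0, "jaw": 1}
    - {"dx": 6.2, "dy": -34.6, "dz": 0, "roll": 0, "jaw": 1}
    - {"dx": 6.2, "dy": -34.6, "dz": 0, "roll": 0, "jaw": 1}
    - {"dx": 6.2, "dy": -34.6, "dz": 0, "roll": 0, "jaw": 1}
    - {"dx": 6.2, "dy": -34.6, "dz": 0, "roll": 0, "jaw": 1}
    - {"dx": 6.2, "dy": -34.6, "dz": 0, "roll": 0, "jaw": 1}
    - {"dx": 0, "dy": 0, "dz": 0, "roll": 0, "jaw": 1}
    - {"dx": 0, "dy": 0, "dz": 0, "roll": 0, "jaw": 1}
    - {"dx": 0, "dy": 0, "dz": 0, "roll": 0, "jaw": 1}

```text
time_s: 4.62
ee_pos: [0.4576, -0.1996, 0.1561]
eef_rot: [3.141, -0.001, -2.974]
force: [0.4, 0.3, -3.3]
grip_width: 0.0563
grip_force: 25.0
```

```bash
python3 - <<'E'
from h import *
delta(458.2,-199.3,45,189.7)
a=cap('scene','s3'); b=cap('wrist','w3')
cv2.imwrite('pics/c3.png',np.hstack([cv2.resize(x['frame'],(400,250)) for x in(a,b)])[:,:,::-1])
# wall tops (z~.026) in rack-aligned coords: lateral n
d=np.array([np.cos(np.radians(9.7)),np.sin(np.radians(9.7))]);n=np.array([-d[1],d[0]])
for nm,c in(('scene',a),('wrist',b)):
    w=world(c)*1000; s=(w[...,:2]-[542,-185.2])@d; l=(w[...,:2]-[542,-185.2])@n; z=w[...,2]
    for s0 in(-130,-60,0,60):
        m=(abs(s-s0)<25)&(z>22)&(z<29)&(abs(l)<80)
        h,_=np.histogram(l[m],np.arange(-80,81,4)); print(nm,s0,[(int(e),int(k)) for e,k in zip(np.arange(-80,80,4),h) if k>5])
    m=(z>60)&(z<90)&(abs(l)<40)&(s>-40)&(s<60)
    if m.sum()>50: print('lane carton s',np.nanpercentile(s[m],[2,98]),'l',np.nanpercentile(l[m],[2,98]))
    m=(z>95)&(z<140)&(abs(l)<60)&(s>-140)&(s<-40)
    if m.sum()>50: print('held s',np.nanpercentile(s[m],[2,98]),'l',np.nanpercentile(l[m],[2,98]),'z',np.nanpercentile(z[m],[1,99]))
E
```

```text
t 4.6167 pos [ 457.6 -199.6  156.1] rpy [ 180.    -0.  -170.4] roll needed -0.07 tool d now [-7.000e-01  1.000e-01  1.111e+02] after roll [ -0.6   0.2 111.1] F [ 0.36  0.3  -3.27] w 0.056283867476695275 24.999577403068542
scene -130 [(-68, 45), (-64, 41), (-60, 39), (-56, 42), (-52, 37), (-48, 40), (-44, 37), (-40, 36), (-36, 18), (32, 38)]
scene -60 [(-68, 65), (-64, 62), (-60, 60), (-56, 60), (-52, 62), (-48, 54), (-44, 60), (-40, 56), (-36, 33), (32, 10)]
scene 0 [(-68, 53), (-64, 72), (-60, 67), (-56, 65), (-52, 69), (-48, 64), (-44, 66), (-40, 64), (-36, 34), (-28, 63)]
scene 60 [(-80, 8), (-76, 7), (-72, 7), (-68, 76), (-64, 71), (-60, 75), (-56, 75), (-52, 74), (-48, 70), (-44, 73), (-40, 72), (-36, 41), (-32, 6), (-16, 6), (-8, 6), (28, 11), (32, 58)]
lane carton s [-26.73893141  28.19881861] l [-27.65221819  26.55371788]
held s [-111.25412401  -57.51044283] l [-29.55347343  24.89680604] z [119.08005259 139.69684022]
wrist -130 [(-68, 73), (-64, 151), (-60, 159), (-56, 156), (-52, 159), (-48, 162), (-44, 157), (-40, 156), (-36, 166), (-32, 9), (32, 97), (36, 74)]
wrist -60 [(-80, 9), (-76, 15), (-68, 59), (-64, 117), (-60, 73), (-56, 43), (-52, 24)]
wrist 0 [(-64, 6)]
wrist 60 [(-80, 16), (-76, 13), (-72, 17), (-68, 22), (-64, 58), (-60, 57), (-56, 59), (-52, 62), (-48, 52), (-44, 56), (-40, 65), (-36, 58), (-28, 17), (-24, 16), (-20, 14), (-16, 13), (-12, 19), (-8, 13), (-4, 17), (0, 15), (4, 13), (8, 17), (12, 16), (16, 11), (20, 16), (24, 18), (28, 9), (32, 25), (36, 30)]
lane carton s [24.23989337 28.21123742] l [-24.04079247  28.51752767]
held s [-114.00926541 -113.34642882] l [-25.15264321  27.1963414 ] z [121.0726457  139.92723203]
```

View pics/c3.png

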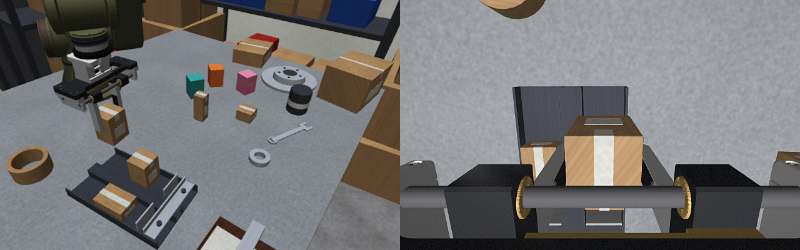

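The held carton hangs over the front of the lane at about (110,125) in the left, scene half. In the wrist half it sits between the wall and the rib, laterally within about 1 mm. I'll lower it slowly.

>>> send_rows:
  rows:
    - {"dx": 0, "dy": 0, "dz": 25, "roll": 0, "jaw": 1}
    - {"dx": 0, "dy": 0, "dz": 25, "roll": 0, "jaw": 1}
    - {"dx": 0, "dy": 0, "dz": 20, "roll": 0, "jaw": 1}
    - {"dx": 0, "dy": 0, "dz": 10, "roll": 0, "jaw": 1}
    - {"dx": 0, "dy": 0, "dz": 10, "roll": 0, "jaw": 1}
    - {"dx": 0, "dy": 0, "dz": 10, "roll": 0, "jaw": 1}
    - {"dx": 0, "dy": 0, "dz": 8, "roll": 0, "jaw": 1}
    - {"dx": 0, "dy": 0, "dz": 5, "roll": 0, "jaw": 1}
    - {"dx": 0, "dy": 0, "dz": 0, "roll": 0, "jaw": 1}

```text
time_s: 5.47
ee_pos: [0.4577, -0.1998, 0.0428]
eef_rot: [3.141, -0.001, -2.973]
force: [-0.4, 0.5, -3.0]
grip_width: 0.0558
grip_force: 25.0
```

>>> send_rows:
  rows:
    - {"dx": -2, "dy": 0, "dz": 1, "roll": 0, "jaw": 1}
    - {"dx": -6, "dy": 0, "dz": 0, "roll": 0, "jaw": 1}
    - {"dx": -6, "dy": 0, "dz": 0, "roll": 0, "jaw": 1}
    - {"dx": -6, "dy": 0, "dz": 0, "roll": 0, "jaw": 1}
    - {"dx": -6, "dy": 0, "dz": 0, "roll": 0, "jaw": 1}
    - {"dx": -4, "dy": 0, "dz": 0, "roll": 0, "jaw": 1}
    - {"dx": -4, "dy": 0, "dz": 0, "roll": 0, "jaw": 1}
    - {"dx": -4, "dy": 0, "dz": 0, "roll": 0, "jaw": 1}
    - {"dx": -4, "dy": 0, "dz": 0, "roll": 0, "jaw": 1}
    - {"dx": -4, "dy": 0, "dz": 0, "roll": 0, "jaw": 1}
    - {"dx": 0, "dy": 0, "dz": 0, "roll": 0, "jaw": 1}

```text
time_s: 6.38
ee_pos: [0.5039, -0.1922, 0.0424]
eef_rot: [-3.141, 0.0, -2.973]
force: [-0.2, 0.4, -3.5]
grip_width: 0.056
grip_force: 25.0
```

>>> send_rows:
  rows:
    - {"dx": -4, "dy": 0, "dz": 0, "roll": 0, "jaw": 1}
    - {"dx": -4, "dy": 0, "dz": 0, "roll": 0, "jaw": 1}
    - {"dx": -4, "dy": 0, "dz": 0, "roll": 0, "jaw": 1}
    - {"dx": -4, "dy": 0, "dz": 0, "roll": 0, "jaw": 1}
    - {"dx": -4, "dy": 0, "dz": 0, "roll": 0, "jaw": 1}
    - {"dx": -2, "dy": 0, "dz": 0, "roll": 0, "jaw": 1}

```text
time_s: 6.88
ee_pos: [0.5255, -0.1885, 0.0424]
eef_rot: [-3.142, 0.0, -2.973]
force: [-1.6, -0.6, -3.4]
grip_width: 0.056
grip_force: 25.0
```

```bash
python3 - <<'E'
from h import *
d=np.array([np.cos(np.radians(9.7)),np.sin(np.radians(9.7))]);n=np.array([-d[1],d[0]])
delta(457.6+68*d[0],-199.6+68*d[1],42,189.7)
c=cap('scene','s4'); cv2.imwrite('pics/s4c.png',cv2.resize(c['frame'][180:400,60:360,::-1],(750,550)))
w=world(c)*1000; s=(w[...,:2]-[542,-185.2])@d; l=(w[...,:2]-[542,-185.2])@n; z=w[...,2]
m=(z>77)&(z<90)&(abs(l)<40)&(s>10)&(s<75); print('lane carton top s',np.nanpercentile(s[m],[2,98]),'l',np.nanpercentile(l[m],[2,98]))
m=(z>38)&(z<46)&(abs(l)<29)&(s>65)&(s<100); print('plate s',np.nanpercentile(s[m],[2,50,98]),m.sum())
E
```

```text
t 6.8833 pos [ 525.5 -188.5   42.4] rpy [-180.     0.  -170.3] roll needed -0.04 tool d now [0.8 0.5 0.4] after roll [0.8 0.5 0.4] F [-1.64 -0.59 -3.43] w 0.05602507781379447 24.999606013298035
lane carton top s [10.90269989 66.60085737] l [-27.20667351  27.22149908]
plate s [65.43322299 82.54565139 85.04473302] 210
```

View pics/s4c.png

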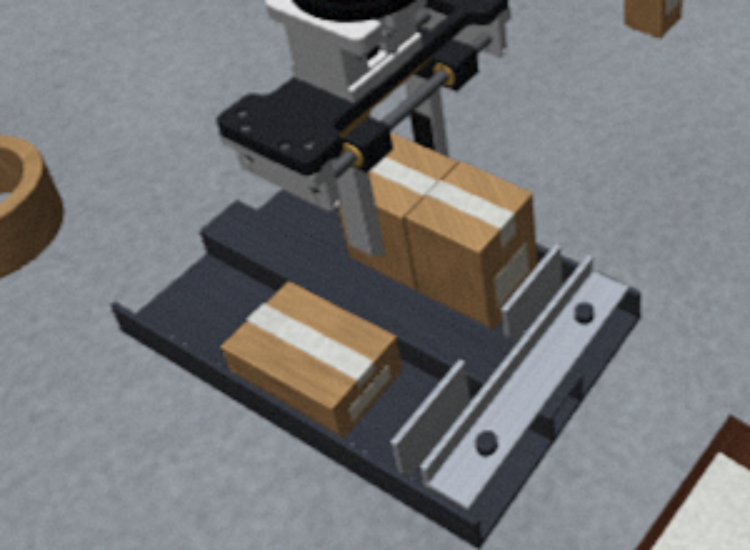

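The crop shows the two cartons upright and face to face, about 14 mm short of the plate (gap at about (505,310)). I'll creep forward and watch the force.

>>> send_rows:
  rows:
    - {"dx": -3, "dy": 0, "dz": 0, "roll": 0, "jaw": 1}
    - {"dx": -3, "dy": 0, "dz": 0, "roll": 0, "jaw": 1}
    - {"dx": -2, "dy": 0, "dz": 0, "roll": 0, "jaw": 1}
    - {"dx": -2, "dy": 0, "dz": 0, "roll": 0, "jaw": 1}
    - {"dx": -2, "dy": 0, "dz": 0, "roll": 0, "jaw": 1}
    - {"dx": -1, "dy": 0, "dz": 0, "roll": 0, "jaw": 1}

```text
time_s: 7.43
ee_pos: [0.538, -0.1864, 0.0425]
eef_rot: [-3.142, 0.0, -2.973]
force: [-2.2, -0.3, -1.1]
grip_width: 0.0559
grip_force: 25.0
```

>>> send_rows:
  rows:
    - {"dx": -1, "dy": 0, "dz": 0, "roll": 0, "jaw": 1}
    - {"dx": -1, "dy": 0, "dz": 0, "roll": 0, "jaw": 1}

```text
time_s: 7.6
ee_pos: [0.5398, -0.1861, 0.0425]
eef_rot: [-3.142, -0.0, -2.973]
force: [-2.5, -1.1, -2.9]
grip_width: 0.056
grip_force: 25.0
```

>>> send_rows:
  rows:
    - {"dx": -1, "dy": 0, "dz": 0, "roll": 0, "jaw": 1}
    - {"dx": -1, "dy": 0, "dz": 0, "roll": 0, "jaw": 1}

```text
time_s: 7.77
ee_pos: [0.5415, -0.1858, 0.0425]
eef_rot: [3.142, -0.001, -2.973]
force: [-5.6, -0.6, 0.9]
grip_width: 0.0558
grip_force: 25.0
```

>>> send_rows:
  rows:
    - {"dx": -1, "dy": 0, "dz": 0, "roll": 0, "jaw": 1}
    - {"dx": -1, "dy": 0, "dz": 0, "roll": 0, "jaw": 1}
    - {"dx": 0, "dy": 0, "dz": 0, "roll": 0, "jaw": 1}

```text
time_s: 8.02
ee_pos: [0.5434, -0.1855, 0.0425]
eef_rot: [3.141, -0.001, -2.973]
force: [-7.0, -1.0, 0.8]
grip_width: 0.0556
grip_force: 25.0
```

>>> send_rows:
  rows:
    - {"dx": -1, "dy": 0, "dz": 0, "roll": 0, "jaw": 1}
    - {"dx": -1, "dy": 0, "dz": 0, "roll": 0, "jaw": 1}
    - {"dx": 0, "dy": 0, "dz": 0, "roll": 0, "jaw": 1}
    - {"dx": 0, "dy": 0, "dz": 0, "roll": 0, "jaw": 1}
    - {"dx": 0, "dy": 0, "dz": 0, "roll": 0, "jaw": 1}

```text
time_s: 8.43
ee_pos: [0.5451, -0.1852, 0.0425]
eef_rot: [3.141, -0.001, -2.973]
force: [-7.6, 0.4, 2.4]
grip_width: 0.0559
grip_force: 25.0
```

>>> send_rows:
  rows:
    - {"dx": 0, "dy": 0, "dz": 1, "roll": 0, "jaw": 1}
    - {"dx": 0, "dy": 0, "dz": 0, "roll": 0, "jaw": 1}
    - {"dx": 0, "dy": 0, "dz": 0, "roll": 0, "jaw": 0.2}
    - {"dx": 0, "dy": 0, "dz": 0, "roll": 0, "jaw": -0.2}
    - {"dx": 0, "dy": 0, "dz": 0, "roll": 0, "jaw": -0.6}
    - {"dx": 0, "dy": 0, "dz": 0, "roll": 0, "jaw": -0.8}
    - {"dx": 0, "dy": 0, "dz": 0, "roll": 0, "jaw": -0.8}
    - {"dx": 0, "dy": 0, "dz": 0, "roll": 0, "jaw": -0.8}

```text
time_s: 9.1
ee_pos: [0.5459, -0.1851, 0.0416]
eef_rot: [-3.141, 0.0, -2.973]
force: [0.6, 0.2, -0.0]
grip_width: 0.0797
grip_force: 0.0
```

>>> send_rows:
  rows:
    - {"dx": 0, "dy": 0, "dz": -15, "roll": 0, "jaw": -0.8}
    - {"dx": 0, "dy": 0, "dz": -25, "roll": 0, "jaw": -0.8}
    - {"dx": 0, "dy": 0, "dz": -30, "roll": 0, "jaw": -0.8}
    - {"dx": 0, "dy": 0, "dz": -30, "roll": 0, "jaw": -0.8}
    - {"dx": 0, "dy": 0, "dz": -30, "roll": 0, "jaw": -0.8}
    - {"dx": 30, "dy": 0, "dz": 0, "roll": 0, "jaw": -0.8}
    - {"dx": 30, "dy": 0, "dz": 0, "roll": 0, "jaw": -0.8}
    - {"dx": 0, "dy": 0, "dz": 0, "roll": 0, "jaw": -0.8}

```text
time_s: 9.77
ee_pos: [0.4834, -0.1955, 0.1718]
eef_rot: [-3.141, -0.0, -2.974]
force: [0.4, -0.2, 0.5]
grip_width: 0.0843
grip_force: 0.0
```

```bash
python3 - <<'E'
from h import *
d=np.array([np.cos(np.radians(9.7)),np.sin(np.radians(9.7))]);n=np.array([-d[1],d[0]])
c=cap('scene','s5'); cv2.imwrite('pics/s5c.png',cv2.resize(c['frame'][180:400,60:360,::-1],(750,550)))
w=world(c)*1000; s=(w[...,:2]-[542,-185.2])@d; l=(w[...,:2]-[542,-185.2])@n; z=w[...,2]
m=(z>77)&(z<90)&(abs(l)<40)&(s>-80)&(s<100); print('row top s',np.nanpercentile(s[m],[1,99]),'z',np.nanpercentile(z[m],[2,98]))
m=(z>38)&(z<46)&(abs(l)<27)&(s>77)&(s<100); print('plate s',np.nanpercentile(s[m],[2,50,98]),m.sum())
print(get_obs()['grip_width'],get_obs()['time_s'])
E
```

```text
row top s [-26.74151657  83.70679238] z [78.24677132 85.64720259]
plate s [82.93019293 86.72598891 88.18388246] 136
0.08428195242490219 9.8167
```

View pics/s5c.png

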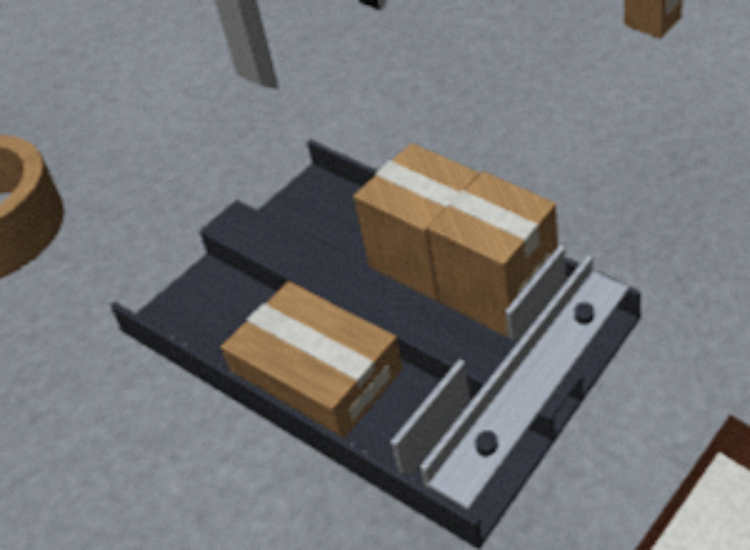

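The crop shows both cartons upright and touching, the rear one against the plate at about (515,305), and the gripper clear. I'll hand it in.

```bash
python3 -c "
from station import *
print(hand_in())"
```

```text
the job is handed in; nothing more can be done
None
```

The loose carton now stands in the lane on the robot's side of its twin, and the row was pushed against the sprung stop with about 5 N; both cartons are upright, touching each other and the stop, and the job was handed in at about 10 s with no verdict returned.

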